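# Fetch the deep carrier from the middle of a tray pile and load the press

## Task

The deep carrier for the bonding press is buried in the middle of a pile: lift the two trays above it off and set them down, put the deep carrier down into the press's loading nest, fully seated, then put the two trays back on the tray that was left at the bottom of the pile, seated and in the same order as before. Keep the trays and the carrier level, set them down rather than dropping them, and leave everything else on the table where it is, including the other pile and the bottom tray.

Things in the scene. Friction and masses are not known exactly. Their poses are not given: they have to be found in the camera images.
- deep_c (a point): Centre (half-way up) of the deep carrier: grey plastic open-topped box, taller and slightly narrower than the trays; 144 long (its x) x 54 wide (its y) x 50 high, walls 3, loose, about 0.17 to 0.35 kg. Its underside has a recessed foot 134 x 44, 4 high; the full-size walls start 4 above the underside. It is second from the bottom in its pile.
- lower_c (a point): Centre (half-way up) of the lower of the two trays on top of the deep carrier. A tray is a grey plastic open-topped box 150 long (x) x 60 wide (y) x 26 high, walls 5, loose, 0.11 to 0.23 kg, with small parts fixed in it. Its underside has a recessed foot 134 x 42, 4 high, that drops inside the rim of what is below (3 to 4 play each way; 2 to 3 on the deep carrier), so that its walls rest on that rim: tray on tray adds 22 of height, tray on deep carrier 46. z up.
- upper_c (a point): Centre (half-way up) of the top tray of the pile, a tray of the same size, resting on the lower one; z up. The two can be lifted as one by gripping the lower one across its width, fingertips straddling the upper tray.
- bottom_c (a point): Centre (half-way up) of the tray at the bottom of the pile, same size, under the deep carrier; it stays in place. It stands on a fixed aluminium pile base (150 x 60 x 10 high with a rim); its underside is 6 above the table.
- mat: Black rubber mat fixed to the table, 160 (x) x 70 (y) x 2 thick, kept empty: a free place to set the trays down meanwhile. Origin at the centre of its underside, z up.
- nest (a point): Middle of the floor of the loading nest on the bed in front of the press, 20 above the table. The nest is a shallow open-topped well, 152 long along this point's y axis (which points away from the press) x 62 wide along its x axis, with walls 6 thick rising 14 above its floor; the deep carrier's length goes along the nest's length, either way round (4 play each way). The press is fixed: its body, 340 wide and 300 high, begins 100 from this point in -y.
- other3_c (a point): Centre (half-way up) of the top tray of the other pile (three trays, no deep carrier, its blocks and a knob rise up to 33 above its rim, so the pile is about 110 high). To be left alone.
- other2_c (a point): Centre of the middle tray of the other pile. To be left alone.
- other1_c (a point): Centre of the bottom tray of the other pile. To be left alone.
- jar: Small closed jar, 34 diameter, 45 high, standing between the piles; origin at the centre of its underside. Bystander.
- flux: Small bottle, 32 diameter, 55 high, standing between the piles; origin at the centre of its underside. Bystander.
- phone: Phone lying flat, 72 (x) x 150 (y) x 8; origin at the centre of its underside. Bystander.
- driver: Screwdriver lying on the table, 150 long along its x. Bystander.
- tape: Roll of clear tape lying flat, 60 diameter, 20 high; origin at the centre of its underside. Bystander.
- pack: Small black battery pack lying flat, 40 x 60 x 12; origin at the centre of its underside. Bystander.
Things that resemble listed ones, but are neither listed nor needed, are in the scene too. Leave any blue or purple look-alike of the part that bears lower_c alone.

How it is judged:
On the way, in this order (a step that is already met when the one before it is completed fails the run):
1. both upper trays are off the deep carrier, set down clear of it, and the carrier is still in its pile (horizontal distance between each of lower_c, upper_c and deep_c above 0.08 m and horizontal distance between deep_c and bottom_c below 0.012 m and linear speed of each of lower, upper below 0.03 m/s and contact force between each of lower, upper and the fingers below 0.05 N), for 0.1 s.
2. the deep carrier is seated in the nest and let go (horizontal distance between deep_c and nest below 0.009 m and z of deep_c in the frame of nest between 0.022 and 0.028 m and angle between the x axis of deep_c and the y axis of nest, either way round below 0.13 rad and angle between deep_c's own z axis and vertical below 0.05 rad and contact force between deep and the fingers below 0.05 N), for 0.1 s.
At the end, for the whole second after the job is handed in: Carrier level in the nest: within 9 mm of its middle, on its floor within 3 mm, 0.13 rad of its length. Lower tray on bottom tray, upper on lower: centres within 10 mm, 22 mm apart in height within 3 mm, within 0.13 rad. Bottom tray level, within 12 mm of its start. All at rest (horizontal distance between deep_c and nest below 0.009 m and z of deep_c in the frame of nest between 0.022 and 0.028 m and angle between the x axis of deep_c and the y axis of nest, either way round below 0.13 rad and angle between each of deep_c, bottom_c's own z axis and vertical below 0.05 rad and horizontal distance between lower_c and bottom_c below 0.01 m and z of lower_c in the frame of bottom_c between 0.019 and 0.025 m and angle between the x axis of lower_c and the x axis of bottom_c, either way round below 0.13 rad and horizontal distance between upper_c and lower_c below 0.01 m and z of upper_c in the frame of lower_c between 0.019 and 0.025 m and angle between the x axis of upper_c and the x axis of lower_c, either way round below 0.13 rad and distance of bottom_c from where it was at the start of the episode below 0.012 m and linear speed of each of deep, lower, upper below 0.02 m/s); the robot touches nothing.
It fails at once if a tray or the deep carrier is tilted by more than 0.4 rad (angle between any of lower_c, upper_c, deep_c's own z axis and vertical above 0.4 rad).
It fails at once if a tray or the carrier is dropped (moves faster than 0.5 m/s while the fingers hold none of them) (contact force between each of lower, upper, deep and the fingers below 0.05 N and linear speed of any of lower, upper, deep above 0.5 m/s).
It fails at once if the other pile is disturbed (a tray of it moved by more than 15 mm) (distance of any of other1_c, other2_c, other3_c from where it was at the start of the episode above 0.015 m).
It fails at once if a bystander is moved by more than 30 mm (distance of any of jar, flux, phone, driver, tape, pack from where it was at the start of the episode above 0.03 m).
It also fails if it takes over 72 s, if anything falls off the work surface, if the arm or the gripper's body presses on something with over 40 N, if the wrist force passes 120 N, or if a joint passes its speed limit or range.

## Robot

A 7-joint arm with a two-finger parallel gripper is mounted at the origin on the work surface. World frame = base frame: x ahead of the robot, y to its left, z up, the work surface at z = 0. Lengths are in m, angles in rad, forces in N, time in s.
With the tool pointing down it reaches from about 0.425 to 0.95 m from the base axis. Payload 4.7 kg.
Tool frame: the origin (TCP) lies at the very end of the fingers, on their centre line; the grasp point (between the pads) lies robot.grip_point_offset behind it (robot.grip_point_offset is the distance from the TCP to the grasp point, in m); z points along the fingers, y is the line along which they close (so a half turn about z gives the same grasp; the last joint's range is limited). The gripper opens to 87 mm and grips with 3 to 60 N. Pads are 19 mm wide; open, the fingers measure 117 mm over their backs; the gripper's body (75 mm by 190 mm) begins 51 mm behind the grasp point.
Start: joints at [1.272, 0.469, -0.049, 1.532, 0.024, 1.141, -0.082], TCP at [0.18, -0.651, 0.223] pointing down, gripper open.
Joint ranges: [-2.59, 2.59], [-0.33, 1.99], [-1.39, 1.29], [0.1, 2.45], [-1.04, 4.18], [0.21, 1.99], [-2.66, 2.66]. Speed limits (rad/s): [2.57, 2.57, 3.14, 3.14, 3.14, 3.14, 3.14].

## Interface

Orientations are given as a unit quaternion [w, x, y, z].
In Python, from plant import robot gives the robot as it stands.
- The arm moves only by the tool jog_arm, never from a script. Its argument "series" is one flat list of numbers, 6 for each row, row after row: the shift along the tool's x, y, z in mm, then the turn, a rotation vector about the tool's x, y, z in degrees. A call has 1 to 8 rows; each row shifts and turns the commanded pose from where the row before left it, along the tool's axes as they then stand; what a row does not reach is not made up. A row lasts 1/10 s, in which the tool goes at most 50 mm and 8.59 degrees, less where a joint would pass 70% of its speed; a pose out of reach is approached as far as the arm can. A call is refused whole if a number of a shift passes 50 or a number of a turn 8.59, either way. A call with a gripper value outside its range is refused whole. "jaw" is the closure, from 0 (fully open) to 1 (shut), set as the call begins (left out, the last holds). The fingers move at their own pace and stop on an object; "squeeze" is the grip in N (left out, the last holds). Time passes only in rows, so rows that do not move let the fingers close. It gives the time, the measured TCP pose, the force, the opening and the grip force at its end, in the units of the state.
- robot.sense(): the state, without advancing time (a new reading comes with each control period).
- robot.capture(name): name is "scene" or "top"; returns a dict with "image" (420x560x3 uint8, red, green, blue), "fx", "fy", "cx", "cy" (pixels), "dist_coeffs" ([k1, k2, p1, p2, k3] as OpenCV has them; the pictures are not rectified), "R" (3x3) and "t" (3): a world point X has camera coordinates R X + t. Camera axes: x right, y down, z forward; pixel columns grow to the right and rows downward; lengths in m; the calibration is good to about 2 mm. A picture is of the moment at which its call begins. There is no depth.
- robot.close_job(): hands the job in; it is judged then, once.
The state is a dict: "time_s": time; "q": joint angles; "dq": joint speeds; "effort": joint torques, N m; "ee_pos": TCP position; "tcp_rot": TCP orientation; "ft_force": force on the tool from outside, world axes, zero at the start; "torque": the same for the moment, N m; "gripper_width": finger opening in m; "grip_force": force on a finger pad.
Only numpy, scipy, OpenCV 4.12 (cv2) and the standard library are available. Lean on these libraries where they do the work, as an engineer would, in place of code of your own. Each camera call takes 0.05 s, during which the arm holds its last target. There are 200 camera calls.

## Working session

There is one attempt and no reset: what is moved stays moved. The work goes in short steps, Python scripts to look and compute and a tool call to move; the robot and the scene stay as the last step left them, time stands still between calls to the robot, and variables do not carry over. Pictures are saved under pics/ and viewed, at most 10 in all, crops included, and the job is handed in when it is done.

Besides the shell and the picture viewer there is one more tool, called as name(argument=value, ...), one argument or row to a line, values as JSON. jog_arm: Moves the arm, as the interface text tells. Its arguments: {"type":"object","properties":{"series":{"type":"array"},"jaw":{"type":"number"},"squeeze":{"type":"number"}},"required":["series"]}

```bash
mkdir -p pics
cat > h.py <<'E'
import numpy as np,cv2
from plant import robot
def cap(n):
    c=robot.capture(n); c['K']=np.array([[c['fx'],0,c['cx']],[0,c['fy'],c['cy']],[0,0,1.]]); c['d']=np.array(c['dist_coeffs'],float)
    c['R']=np.array(c['R']);c['t']=np.array(c['t']); return c
def ray(c,px,z):
    p=cv2.undistortPoints(np.array(px,float).reshape(-1,1,2),c['K'],c['d']).reshape(-1,2)
    d=np.c_[p,np.ones(len(p))]@c['R']; o=-c['R'].T@c['t']
    return o+d*((z-o[2])/d[:,2])[:,None]
def proj(c,X):
    return cv2.projectPoints(np.array(X,float).reshape(-1,1,3),cv2.Rodrigues(c['R'])[0],c['t'],c['K'],c['d'])[0].reshape(-1,2)
def save(c,f): cv2.imwrite(f,c['image'][:,:,::-1])
E
python3 - <<'E'
from h import *
for n in('scene','top'):
    c=cap(n); save(c,f'pics/{n}0.png'); np.save(f'{n}0.npy',c,allow_pickle=True); print(n,-c['R'].T@c['t'],c['fx'],c['R'].round(2).tolist())
print(robot.sense(),robot.grip_point_offset)
E
```

```text
scene [ 1.08743723 -0.35659568  0.8698475 ] 432.320760356342 [[0.53, 0.85, 0.01], [0.61, -0.37, -0.7], [-0.59, 0.38, -0.71]]
top [0.30765768 0.07920885 1.53922399] 492.711911015662 [[-0.01, -1.0, 0.02], [-1.0, 0.0, -0.08], [0.08, -0.02, -1.0]]
{'time_s': 0.1, 'q': array([ 1.27207571,  0.46940625, -0.04862449,  1.53355991,  0.02410305,
        1.14101246, -0.08233054]), 'dq': array([ 0.00113344, -0.00184608,  0.00058269, -0.0035981 ,  0.00094051,
        0.00027141,  0.00103356]), 'effort': array([ 1.15525894e-03, -5.09169030e+01, -8.06320575e-02, -2.36829311e+01,
       -6.13901904e-02,  3.44749249e-02,  7.31464024e-05]), 'ee_pos': array([ 0.17981281, -0.65005058,  0.22157999]), 'tcp_rot': array([-8.88069550e-04,  9.90911263e-01,  1.34514161e-01, -1.46787253e-04]), 'ft_force': array([ 0.30147509, -0.41183207,  0.55582069]), 'torque': array([-0.03004451, -0.00300564,  0.06111864]), 'grip_force': 0.0, 'gripper_width': 0.08700324420986971} 0.0187
```

View pics/scene0.png

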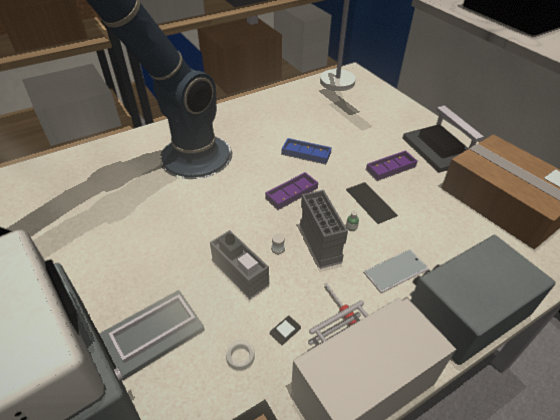

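View pics/top0.png

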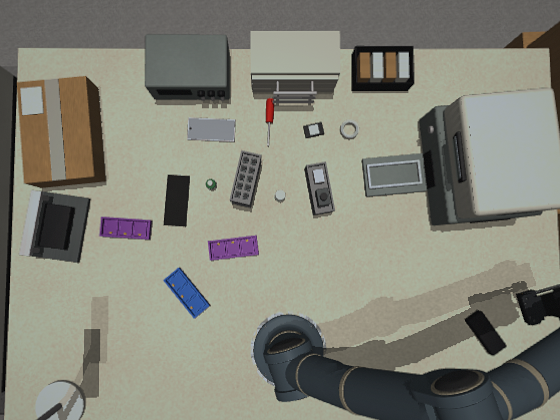

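In the top view, the tall pile with the ten-pocket top tray at (246,180) is the likely target. Things it could be confused with are the grey pile with knob and white block at (318,188), which is the other pile; purple trays at (126,228) and (233,247); and the blue tray at (187,292). The mat is at (177,200) and the nest at (394,175). I'll check the target in one close crop and measure it.

Run:
```python
from h import *
c=np.load('top0.npy',allow_pickle=True).item(); s=np.load('scene0.npy',allow_pickle=True).item()
a=cv2.resize(c['image'][130:230,160:340],None,fx=4,fy=4,interpolation=cv2.INTER_CUBIC)[:,:720]
b=cv2.resize(s['image'][180:275,270:370],None,fx=2,fy=2,interpolation=cv2.INTER_CUBIC)
im=np.zeros((600,720,3),np.uint8); im[:400]=a; im[400:590,:200]=b
b2=cv2.resize(c['image'][145:210,350:440],None,fx=3,fy=3,interpolation=cv2.INTER_CUBIC); im[400:595,210:480]=b2
cv2.imwrite('pics/crop1.png',im[:,:,::-1])
```

```text
(no output)
```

View pics/crop1.png

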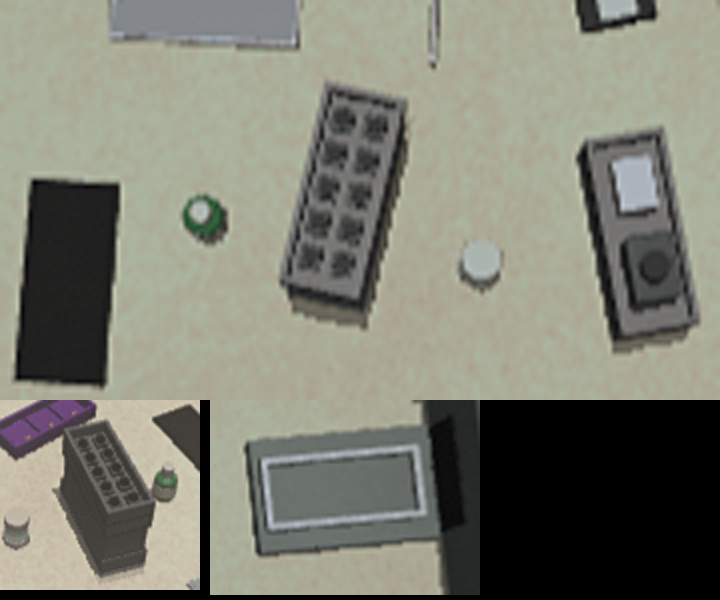

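The crop shows the tall pile with its ten-pocket tray (five layers stacked, the deep one in the middle), so it is the target. Its rim corners in the crop are about (328,83), (406,100), (366,303) and (283,284). The other pile carries the knob and block.

Run:
```python
from h import *
c=np.load('top0.npy',allow_pickle=True).item(); s=np.load('scene0.npy',allow_pickle=True).item()
def fit(name,px,z):
    P=ray(c,px,z)[:,:2]; (ctr),sz,an=cv2.minAreaRect((P*1000).astype(np.float32)); 
    b=cv2.boxPoints((ctr,sz,an)); e=[b[1]-b[0],b[2]-b[1]]; l=max(e,key=np.linalg.norm); 
    print(name,np.round(ctr,1),np.round(P.mean(0)*1000,1),np.round(sz,1),'long axis deg',round(np.degrees(np.arctan2(l[1],l[0]))%180,1)); return np.array(ctr)/1000
def up(p,x0,y0,f): return (np.array(p,float)+.5)/f-.5+[x0,y0]
pc=fit('pile',up([(328,83),(406,100),(366,303),(283,284)],160,130,4),.122)
img=c['image'].astype(int); g=img.max(2)
m=np.zeros(g.shape,np.uint8); m[168:235,158:195]=(g[168:235,158:195]<70); ys,xs=np.nonzero(m); 
cn=max(cv2.findContours(m,0,2)[0],key=cv2.contourArea)[:,0]; fit('mat',cn,.002)
fit('nest',up([(261,458),(418,444),(429,516),(268,531)],350,145,3)-[0,0],.034)
fit('nestmid',up([(261,458),(418,444),(429,516),(268,531)]-np.array([210,400]),350,145,3),.034)
sub=img[150:205,355:440]; br=((sub.min(2)>135)&(np.ptp(sub,axis=2)<40)).astype(np.uint8); br[:, 75:]=0
n,l,st,_=cv2.connectedComponentsWithStats(br); print(st[:6].tolist())
fit('other',up([(580,147),(663,128),(699,324),(616,342)],160,130,4),.022*2+.019+.013)
fit('jar',up([(482,258)],160,130,4).repeat(2,0),.045);fit('flux',up([(200,212)],160,130,4).repeat(2,0),.055)
```

```text
pile [514.  122.9] [514.3 123.7] [ 61.4 151.1] long axis deg 167.4
mat [461.7 344.8] [458.5 346.5] [ 70.  157.2] long axis deg 175.7
nest [ 129.8 -532.2] [ 129.7 -532.3] [ 72.6 163.1] long axis deg 95.0
nestmid [ 537.7 -332.1] [ 537.5 -331.8] [ 76.  166.9] long axis deg 95.1
[[6, 0, 79, 55, 3047], [0, 0, 71, 55, 1351], [12, 10, 55, 28, 277]]
other [488.1 -94.6] [487.9 -94.4] [152.5  64.1] long axis deg 9.7
jar [474.5  22.4] [474.5  22.4] [0. 0.] long axis deg 0.0
flux [509.3 236.1] [509.3 236.1] [0. 0.] long axis deg 0.0
```

jog_arm(
  series=[0, 0, 0, 0, 0, 7, 0, 0, 0, 0, 0, 7, 0, 0, 0, 0, 0, 7, 0, 0, 0, 0, 0, 7, -5, -50, 0, 0, 0, 0, -5, -50, 0, 0, 0, 0, -5, -50, 0, 0, 0, 0, -5, -50, 0, 0, 0, 0],
  jaw=0,
  squeeze=25,
)

```text
time_s: 0.9
ee_pos: [0.2037, -0.4497, 0.222]
tcp_rot: [-0.0, 0.994, -0.109, -0.0]
ft_force: [1.4, -0.6, 0.5]
gripper_width: 0.0865
grip_force: 0.0
```

```bash
cat >> h.py <<'E'
from scipy.spatial.transform import Rotation as Ro
def pose():
    s=robot.sense(); q=s['tcp_rot']; M=Ro.from_quat([q[1],q[2],q[3],q[0]]).as_matrix()
    return np.array(s['ee_pos'])*1000,M,s
def go(x,y,z,head=None):
    "prints turn about tool z (deg, first), then shift in tool axes (mm)"
    p,M,s=pose(); h=np.degrees(np.arctan2(M[1,0],M[0,0])); t=0
    if head is not None: t=-((head-h+180)%360-180); h=head
    r=np.radians(h); T=np.array([[np.cos(r),np.sin(r),0],[np.sin(r),-np.cos(r),0],[0,0,-1]])
    d=T.T@(np.array([x,y,z])-p); print('at',p.round(1),'head',round(h+t,1),'tilt',np.degrees(np.arccos(-M[2,2])).round(2),'| turn',round(t,1),'shift',d.round(1),'t',s['time_s'],'q',np.round(s['q'],2))
E
python3 - <<'E'
from h import *
go(330,-330,222,-12.6)
E
```

```text
at [ 203.7 -449.7  222. ] head -12.5 tilt 0.05 | turn 0.1 shift [  97.1 -144.4   -0. ] t 0.9 q [ 1.06  0.17  0.    1.95 -0.    1.01 -0.73]
```

jog_arm(
  series=[24, -36, 0, 0, 0, 0, 24, -36, 0, 0, 0, 0, 24, -36, 0, 0, 0, 0, 24, -36, 0, 0, 0, 0, 17, -50, 0, 0, 0, 0, 17, -50, 0, 0, 0, 0, 17, -50, 0, 0, 0, 0, 17, -50, 0, 0, 0, 0],
)

```text
time_s: 1.7
ee_pos: [0.4331, -0.1596, 0.2225]
tcp_rot: [0.0, 0.994, -0.109, -0.0]
ft_force: [1.2, 0.0, -0.2]
gripper_width: 0.087
grip_force: 0.0
```

jog_arm(
  series=[2, -47, 0, 0, 0, 0, 2, -47, 0, 0, 0, 0, 2, -47, 0, 0, 0, 0, 2, -47, 0, 0, 0, 0, 2, -47, 0, 0, 0, 0, 3, -47, 0, 0, 0, 0, 0, 0, 0, 0, 0, 0, 0, 0, 0, 0, 0, 0],
)

```text
time_s: 2.5
ee_pos: [0.5062, 0.1121, 0.222]
tcp_rot: [0.0, 0.994, -0.108, -0.001]
ft_force: [0.5, -1.5, -0.4]
gripper_width: 0.0873
grip_force: 0.0
```

Run:
```python
from h import *
go(514,123,150,-12.6)
c=cap('scene'); a=c['image'][120:300,220:420]; 
p,M,s=pose(); print(proj(c,[p/1000]))
cv2.imwrite('pics/s1.png',cv2.resize(a,None,fx=3.3,fy=3.3,interpolation=cv2.INTER_CUBIC)[:,:,::-1]); np.save('s1.npy',c,allow_pickle=True)
# nest refine on initial pictures: gradient-free weighted rim mask with min-area rect
for n in('top0','scene0'):
    k=np.load(n+'.npy',allow_pickle=True).item(); im=k['image'].astype(int)
    q=proj(k,[[.538,-.332,.034]])[0]; x0,y0=(q-60).astype(int); w=im[y0:y0+120,x0:x0+120]
    m=((w.min(2)>120)&(w[:,:,2]-w[:,:,0]>-3)).astype(np.uint8)
    N,l,st,ce=cv2.connectedComponentsWithStats(m)
    for i in range(1,N):
        if st[i,4]>100:
            ys,xs=np.nonzero(l==i); P=ray(k,np.c_[xs+x0,ys+y0],.034)[:,:2]*1000; r=cv2.minAreaRect(P.astype(np.float32)); print(n,st[i].tolist(),np.round(r[0],1),np.round(r[1],1),r[2])
```

```text
at [506.2 112.1 222. ] head -12.4 tilt 0.07 | turn 0.2 shift [  5.2 -12.4  72. ] t 2.5 q [ 0.13  0.26 -0.5   1.88  0.14  1.04 -2.22]
[[319.59568161 181.37619298]]
top0 [33, 46, 56, 29, 369] [ 538.8 -331.5] [ 76.1 165. ] 4.946383953094482
```

View pics/s1.png

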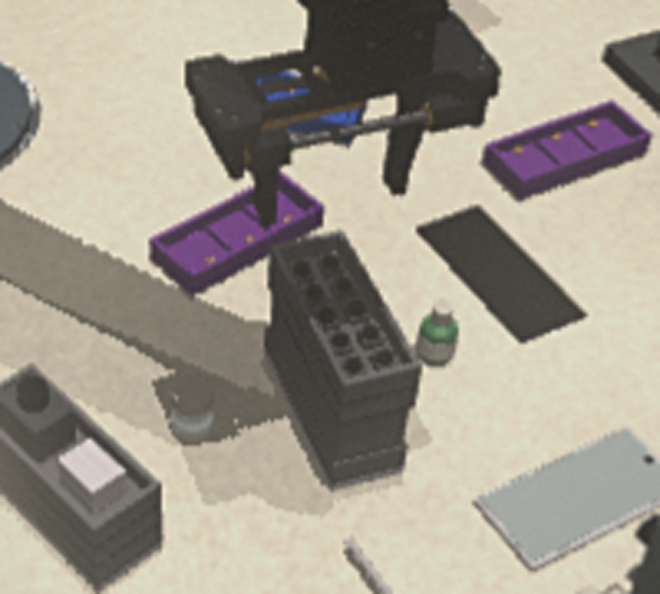

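The gripper is above the pile and the jar and bottle are clear of the finger lines. Rim corners in the crop are about (271,243), (343,232), (420,365) and (345,387). The wrist joint is near its limit, so I'll make a half turn, and cross-check the pile position from this view as well.

jog_arm(
  series=[0, 0, 0, 0, 0, -8.5, 0, 0, 0, 0, 0, -8.5, 0, 0, 0, 0, 0, -8.5, 0, 0, 0, 0, 0, -8.5, 0, 0, 0, 0, 0, -8.5, 0, 0, 0, 0, 0, -8.5, 0, 0, 0, 0, 0, -8.5, 0, 0, 0, 0, 0, -8.5],
)

```text
time_s: 3.35
ee_pos: [0.5064, 0.1085, 0.2223]
tcp_rot: [0.001, 0.885, 0.466, -0.001]
ft_force: [0.3, 0.7, -0.3]
gripper_width: 0.0871
grip_force: 0.0
```

jog_arm(
  series=[0, 0, 0, 0, 0, -8.5, 0, 0, 0, 0, 0, -8.5, 0, 0, 0, 0, 0, -8.5, 0, 0, 0, 0, 0, -8.5, 0, 0, 0, 0, 0, -8.5, 0, 0, 0, 0, 0, -8.5, 0, 0, 0, 0, 0, -8.5, 0, 0, 0, 0, 0, -8.5],
)

```text
time_s: 4.15
ee_pos: [0.5064, 0.1085, 0.2222]
tcp_rot: [0.0, 0.473, 0.881, -0.001]
ft_force: [-0.1, 0.7, 0.0]
gripper_width: 0.0868
grip_force: 0.0
```

jog_arm(
  series=[0, 0, 0, 0, 0, -7.3, 0, 0, 0, 0, 0, -7.3, 0, 0, 0, 0, 0, -7.3, 0, 0, 0, 0, 0, -7.3, 0, 0, 0, 0, 0, -7.3, 0, 0, 0, 0, 0, -7.3, 0, 0, 0, 0, 0, 0],
)

```text
time_s: 4.85
ee_pos: [0.5064, 0.1087, 0.2219]
tcp_rot: [-0.001, 0.113, 0.994, -0.001]
ft_force: [0.7, -0.1, -0.2]
gripper_width: 0.0869
grip_force: 0.0
```

Run:
```python
from h import *
c=np.load('s1.npy',allow_pickle=True).item()
P=ray(c,(np.array([(271,243),(343,232),(420,365),(345,387)])+.5)/3.3-.5+[220,120],.122)*1000
print(P.round(1),P.mean(0)); print([np.linalg.norm(P[i]-P[i-1]).round(1) for i in range(4)])
go(514,123,150,167.4)
```

```text
[[430.7 117.1 122. ]
 [449.1 172.1 122. ]
 [591.4 137.6 122. ]
 [580.8  79.8 122. ]] [513.01207919 126.63400327 122.        ]
[np.float64(154.6), np.float64(58.0), np.float64(146.4), np.float64(58.7)]
at [506.4 108.7 221.9] head 167.1 tilt 0.1 | turn -0.3 shift [-4.3 15.6 71.9] t 4.85 q [ 0.59  0.43 -1.13  1.86  0.43  1.13  0.65]
```

jog_arm(
  series=[-4, 17, 0, 0, 0, -0.3, 0, 0, 30, 0, 0, 0, 0, 0, 30, 0, 0, 0, 0, 0, 30, 0, 0, 0, 0, 0, 30, 0, 0, 0, 0, 0, 15, 0, 0, 0, 0, 0, 0, 0, 0, 0, 0, 0, 0, 0, 0, 0],
)

```text
time_s: 5.65
ee_pos: [0.5149, 0.1267, 0.0884]
tcp_rot: [0.001, 0.109, 0.994, 0.0]
ft_force: [0.4, 0.3, -0.0]
gripper_width: 0.0871
grip_force: 0.0
```

Run:
```python
from h import *
go(514,124.5,77,167.4)
```

```text
at [514.9 126.7  88.4] head 167.5 tilt 0.07 | turn 0.1 shift [ 0.4 -2.4 11.4] t 5.65 q [ 0.41  0.6  -0.97  1.97  0.63  0.91  0.46]
```

jog_arm(
  series=[0, -2, 6, 0, 0, 0, 0, 0, 5, 0, 0, 0, 0, 0, 0, 0, 0, 0],
)

```text
time_s: 5.95
ee_pos: [0.5137, 0.1243, 0.0764]
tcp_rot: [-0.0, 0.109, 0.994, -0.0]
ft_force: [0.1, 0.0, 0.3]
gripper_width: 0.0869
grip_force: 0.0
```

jog_arm(
  series=[0, 0, 0, 0, 0, 0, 0, 0, 0, 0, 0, 0, 0, 0, 0, 0, 0, 0, 0, 0, 0, 0, 0, 0, 0, 0, 0, 0, 0, 0, 0, 0, 0, 0, 0, 0],
  jaw=1,
  squeeze=25,
)

```text
time_s: 6.55
ee_pos: [0.514, 0.1252, 0.0767]
tcp_rot: [0.0, 0.108, 0.994, 0.0]
ft_force: [1.6, 1.7, 0.6]
gripper_width: 0.0599
grip_force: 25.0
```

jog_arm(
  series=[0, 0, -4, 0, 0, 0, 0, 0, -8, 0, 0, 0, 0, 0, -12, 0, 0, 0, 0, 0, -15, 0, 0, 0, 0, 0, 0, 0, 0, 0],
)

```text
time_s: 7.05
ee_pos: [0.5154, 0.1256, 0.1182]
tcp_rot: [0.002, 0.108, 0.994, 0.001]
ft_force: [0.8, -0.4, -3.7]
gripper_width: 0.0598
grip_force: 25.0
```

Run:
```python
from h import *
go(514,124.5,77,167.4)
c=cap('scene'); a=c['image'][120:300,220:420]; 
cv2.imwrite('pics/s2.png',cv2.resize(a,None,fx=3.3,fy=3.3,interpolation=cv2.INTER_CUBIC)[:,:,::-1])
```

```text
at [515.4 125.6 118.2] head 167.5 tilt 0.28 | turn 0.1 shift [ 1.1 -1.4 41.2] t 7.05 q [ 0.44  0.56 -1.01  1.95  0.59  0.96  0.5 ]
```

View pics/s2.png

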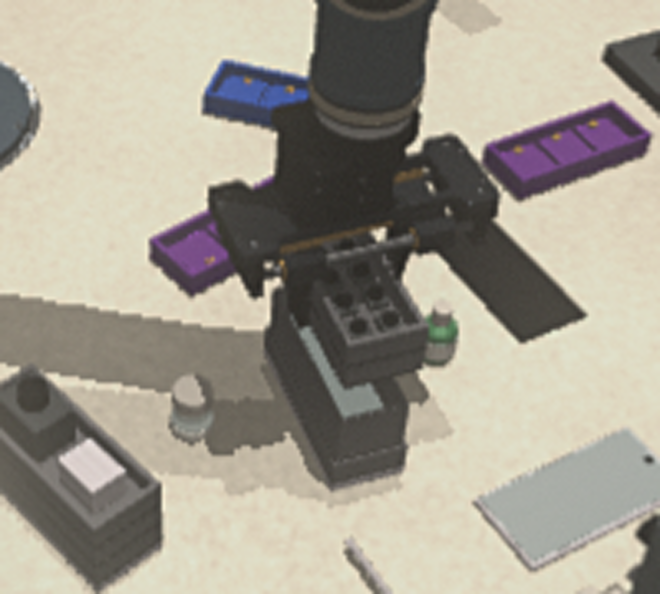

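Run:
```python
from h import *
go(461,345,30,175.7)
```

```text
at [514.8 125.1 117.1] head 167.5 tilt 0.18 | turn -8.2 shift [ 70.1 215.3  87.1] t 7.1 q [ 0.44  0.56 -1.01  1.95  0.59  0.96  0.5 ]
```

jog_arm(
  series=[0, 0, 0, 0, 0, -4.1, 0, 0, 0, 0, 0, -4.1, 8, 24, 0, 0, 0, 0, 14, 42, 0, 0, 0, 0, 15, 47, 0, 0, 0, 0, 15, 47, 0, 0, 0, 0, 12, 36, 0, 0, 0, 0, 6, 19, 0, 0, 0, 0],
)

```text
time_s: 7.9
ee_pos: [0.4576, 0.3485, 0.1158]
tcp_rot: [-0.0, 0.035, 0.999, 0.001]
ft_force: [0.4, 0.6, -2.8]
gripper_width: 0.0598
grip_force: 25.0
```

jog_arm(
  series=[0, 0, 0, 0, 0, 0, 0, 0, 20, 0, 0, 0, 0, 0, 25, 0, 0, 0, 0, 0, 25, 0, 0, 0, 0, 0, 15, 0, 0, 0, 0, 0, 0, 0, 0, 0, 0, 0, 0, 0, 0, 0],
)

```text
time_s: 8.6
ee_pos: [0.4603, 0.3443, 0.0309]
tcp_rot: [0.0, 0.037, 0.999, 0.0]
ft_force: [0.0, 0.9, -4.4]
gripper_width: 0.0602
grip_force: 25.0
```

Run:
```python
from h import *
go(461,345,5,175.7)
```

```text
at [460.3 344.3  30.9] head 175.7 tilt 0.02 | turn 0.0 shift [-0.6  0.7 25.9] t 8.6 q [-0.07  0.73 -0.9   1.9   0.75  0.89  0.14]
```

jog_arm(
  series=[0, 0, 10, 0, 0, 0, 0, 0, 8, 0, 0, 0, 0, 0, 5, 0, 0, 0, 0, 0, 0, 0, 0, 0],
)

```text
time_s: 9.0
ee_pos: [0.4596, 0.3438, 0.0067]
tcp_rot: [-0.0, 0.037, 0.999, -0.001]
ft_force: [0.7, 0.5, -3.8]
gripper_width: 0.0597
grip_force: 25.0
```

jog_arm(
  series=[0, 0, 1.5, 0, 0, 0, 0, 0, 1.5, 0, 0, 0, 0, 0, 0, 0, 0, 0],
)

```text
time_s: 9.3
ee_pos: [0.4601, 0.3446, 0.0047]
tcp_rot: [0.0, 0.037, 0.999, 0.0]
ft_force: [-0.3, 0.9, -2.6]
gripper_width: 0.0603
grip_force: 25.0
```

jog_arm(
  series=[0, 0, 0.7, 0, 0, 0, 0, 0, 0, 0, 0, 0],
)

```text
time_s: 9.5
ee_pos: [0.4601, 0.3446, 0.0047]
tcp_rot: [0.0, 0.037, 0.999, -0.0]
ft_force: [-1.4, -2.5, 4.7]
gripper_width: 0.0598
grip_force: 25.0
```

Contact is firm, so I'm releasing and rising.

jog_arm(
  series=[0, 0, 0, 0, 0, 0, 0, 0, 0, 0, 0, 0, 0, 0, 0, 0, 0, 0, 0, 0, 0, 0, 0, 0, 0, 0, 0, 0, 0, 0],
  jaw=0,
)

```text
time_s: 10.0
ee_pos: [0.46, 0.3444, 0.0037]
tcp_rot: [-0.0, 0.037, 0.999, 0.0]
ft_force: [-0.1, 1.0, 0.6]
gripper_width: 0.0853
grip_force: 0.0
```

jog_arm(
  series=[0, 0, -10, 0, 0, 0, 0, 0, -25, 0, 0, 0, 0, 0, -35, 0, 0, 0, 0, 0, -40, 0, 0, 0, 0, 0, -15, 0, 0, 0, 0, 0, 0, 0, 0, 0, 0, 0, 0, 0, 0, 0],
)

```text
time_s: 10.7
ee_pos: [0.4598, 0.3436, 0.1282]
tcp_rot: [-0.0, 0.037, 0.999, -0.001]
ft_force: [-0.8, 0.2, -1.2]
gripper_width: 0.087
grip_force: 0.0
```

Run:
```python
from h import *
go(514,125,130,167.4)
c=cap('scene'); a=c['image'][130:310,240:440]; np.save('s3.npy',c,allow_pickle=True)
cv2.imwrite('pics/s3.png',cv2.resize(a,None,fx=3.3,fy=3.3,interpolation=cv2.INTER_CUBIC)[:,:,::-1])
```

```text
at [459.8 343.6 128.2] head 175.7 tilt 0.07 | turn 8.3 shift [-100.6 -201.5   -1.8] t 10.7 q [ 0.01  0.62 -1.01  1.83  0.61  1.04  0.25]
```

View pics/s3.png

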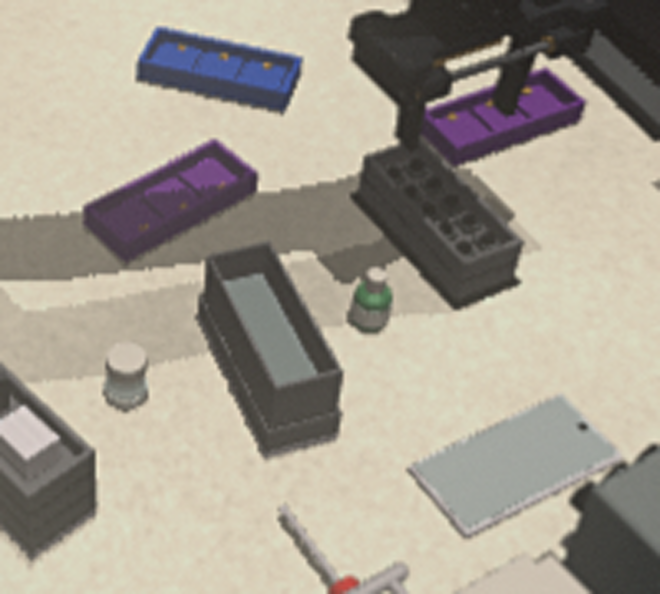

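Both trays stand stacked on the mat, and the deep carrier is still on the bottom tray. Carrier rim corners in the crop are about (206,258), (268,243), (341,374) and (276,391).

Run:
```python
from h import *
c=np.load('s3.npy',allow_pickle=True).item()
P=ray(c,(np.array([(206,258),(268,243),(341,374),(276,391)])+.5)/3.3-.5+[240,130],.078)*1000
r=cv2.minAreaRect(P[:,:2].astype(np.float32)); print(P.mean(0),r)
t=cap('top'); im=t['image']; q=proj(t,[[.514,.125,.078]])[0].astype(int); print(q)
n=proj(t,[[.538,-.332,.034]])[0].astype(int)
a=[cv2.resize(im[k[1]-36:k[1]+36,k[0]-36:k[0]+36],None,fx=5,fy=5,interpolation=cv2.INTER_CUBIC) for k in(q,n)]
cv2.imwrite('pics/t3.png',np.hstack(a)[:,:,::-1]); print(n)
```

```text
[514.62310141 124.36042189  78.        ] ((514.60400390625, 124.78964233398438), (53.06092071533203, 144.08848571777344), 77.10124206542969)
[246 179]
[394 173]
```

View pics/t3.png

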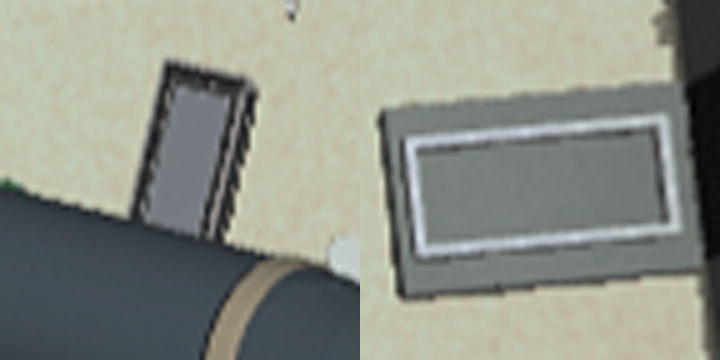

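The carrier measures (514.6, 124.6) with 53×144 size, which matches the stated size. The nest rim's outer corners in the right half are (404,137), (667,114), (682,233) and (415,258).

Run:
```python
from h import *
c=np.load('top0.npy',allow_pickle=True).item(); s=np.load('scene0.npy',allow_pickle=True).item()
px=(np.array([(44,137),(307,114),(322,233),(55,258)])+.5)/5-.5+[358,137]
for z in(.034,): 
    P=ray(c,px,z)*1000; print(P.mean(0),cv2.minAreaRect(P[:,:2].astype(np.float32)))
# scene view: bright rim mask near the expected place
q=proj(s,[[.538,-.332,.034]])[0]; x0,y0=(q-55).astype(int); w=s['image'][y0:y0+110,x0:x0+110]
g=cv2.cvtColor(w,cv2.COLOR_RGB2HSV); print(q)
cv2.imwrite('pics/n0.png',cv2.resize(w,None,fx=5,fy=5,interpolation=cv2.INTER_CUBIC)[:,:,::-1]); print(x0,y0)
go(514.5,125,51,167.2)
```

```text
[ 537.65843951 -330.7461799    34.        ] ((537.859375, -330.4447937011719), (75.59786987304688, 166.1113739013672), 5.101132392883301)
[152.89189132 325.91802759]
97 270
at [459.3 343.3 127.2] head 175.8 tilt 0.17 | turn 8.6 shift [-102.1 -200.6   76.2] t 10.8 q [ 0.01  0.62 -1.01  1.83  0.61  1.04  0.25]
```

View pics/n0.png

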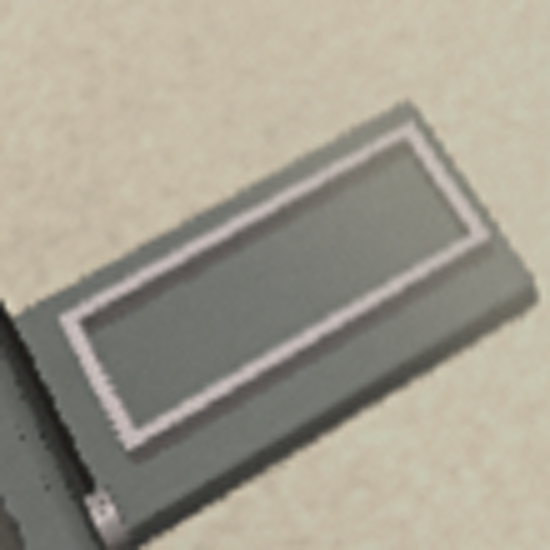

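Nest rim corners in this view are about (59,317), (409,121), (491,237) and (131,448).

jog_arm(
  series=[0, 0, 0, 0, 0, 4.3, 0, 0, 0, 0, 0, 4.3, -17, -33, 0, 0, 0, 0, -23, -45, 0, 0, 0, 0, -23, -45, 0, 0, 0, 0, -22, -44, 0, 0, 0, 0, -17, -33, 0, 0, 0, 0, 0, 0, 0, 0, 0, 0],
)

```text
time_s: 11.6
ee_pos: [0.5155, 0.1204, 0.1264]
tcp_rot: [-0.002, 0.117, 0.993, -0.002]
ft_force: [-0.2, 1.0, 0.0]
gripper_width: 0.087
grip_force: 0.0
```

Run:
```python
from h import *
s=np.load('scene0.npy',allow_pickle=True).item()
P=ray(s,(np.array([(59,317),(409,121),(491,237),(131,448)])+.5)/5-.5+[97,270],.034)*1000; print(P.mean(0),cv2.minAreaRect(P[:,:2].astype(np.float32)))
go(514.5,125,51,167.2)
```

```text
[ 534.49902248 -331.96110376   34.        ] ((534.934814453125, -332.0700988769531), (75.22379302978516, 163.64569091796875), 5.4184675216674805)
at [515.5 120.4 126.4] head 166.6 tilt 0.32 | turn -0.6 shift [ 2.   4.3 75.4] t 11.6 q [ 0.45  0.55 -1.01  1.93  0.56  0.98  0.51]
```

jog_arm(
  series=[1.5, 4.5, 0, 0, 0, -0.6, 0, 0, 20, 0, 0, 0, 0, 0, 25, 0, 0, 0, 0, 0, 20, 0, 0, 0, 0, 0, 10, 0, 0, 0, 0, 0, 0, 0, 0, 0],
)

```text
time_s: 12.2
ee_pos: [0.5127, 0.1339, 0.0525]
tcp_rot: [-0.002, 0.105, 0.994, -0.0]
ft_force: [0.5, -0.4, 0.2]
gripper_width: 0.0873
grip_force: 0.0
```

jog_arm(
  series=[0, 0, 0, 0, 0, 0, 0, 0, 0, 0, 0, 0, 0, 0, 0, 0, 0, 0, 0, 0, 0, 0, 0, 0, 0, 0, 0, 0, 0, 0, 0, 0, 0, 0, 0, 0],
  jaw=1,
  squeeze=20,
)

```text
time_s: 12.8
ee_pos: [0.5142, 0.131, 0.0541]
tcp_rot: [-0.0, 0.107, 0.994, -0.001]
ft_force: [-0.4, -4.5, 5.3]
gripper_width: 0.0538
grip_force: 20.0
```

Run:
```python
from h import *
go(514.5,125,51,167.2)
```

```text
at [514.2 131.   54.1] head 167.7 tilt 0.15 | turn 0.5 shift [-1.6 -5.8  3.1] t 12.8 q [ 0.36  0.64 -0.92  1.99  0.68  0.86  0.41]
```

The grasp is about 6 mm off in y because of residual lag from the last move. I'll reopen, recentre and regrip.

jog_arm(
  series=[0, 0, 0, 0, 0, 0, 0, 0, 0, 0, 0, 0, 0, 0, 0, 0, 0, 0, 0, 0, 0, 0, 0, 0, 0, 0, 0, 0, 0, 0],
  jaw=0,
)

```text
time_s: 13.3
ee_pos: [0.5142, 0.1328, 0.0538]
tcp_rot: [0.0, 0.106, 0.994, 0.0]
ft_force: [-0.9, 0.8, -0.0]
gripper_width: 0.0838
grip_force: 0.0
```

Run:
```python
from h import *
go(514.5,125,51,167.2)
c=cap('scene'); a=c['image'][130:310,240:440]
cv2.imwrite('pics/s4.png',cv2.resize(a,None,fx=3.3,fy=3.3,interpolation=cv2.INTER_CUBIC)[:,:,::-1]); np.save('s4.npy',c,allow_pickle=True)
```

```text
at [514.2 132.8  53.8] head 167.8 tilt 0.03 | turn 0.6 shift [-2.1 -7.6  2.8] t 13.3 q [ 0.36  0.64 -0.92  1.99  0.68  0.86  0.41]
```

View pics/s4.png

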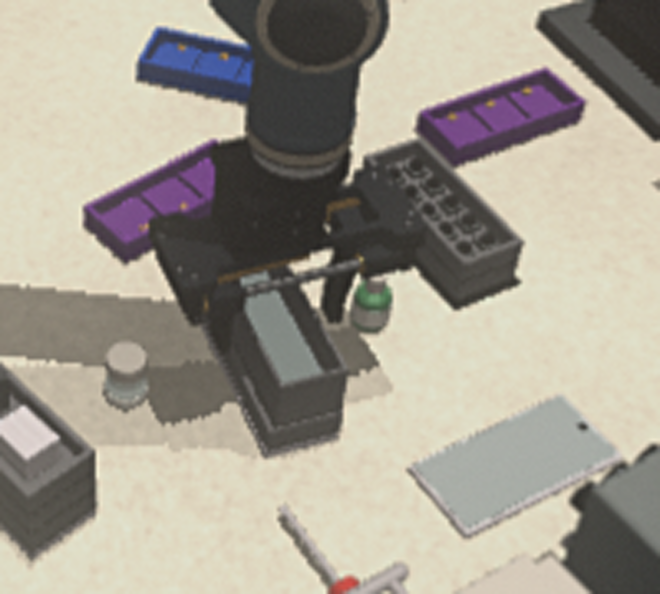

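The carrier slid about 3 mm and is still seated on the bottom tray. Recentring to y≈127.

jog_arm(
  series=[-1, -5.5, 3, 0, 0, 0.4, 0, 0, 0, 0, 0, 0, 0, 0, 0, 0, 0, 0, 0, 0, 0, 0, 0, 0],
)

```text
time_s: 13.75
ee_pos: [0.514, 0.1269, 0.0509]
tcp_rot: [0.0, 0.11, 0.994, 0.0]
ft_force: [0.9, 0.0, 0.3]
gripper_width: 0.087
grip_force: 0.0
```

jog_arm(
  series=[0, 0, 0, 0, 0, 0, 0, 0, 0, 0, 0, 0, 0, 0, 0, 0, 0, 0, 0, 0, 0, 0, 0, 0, 0, 0, 0, 0, 0, 0, 0, 0, 0, 0, 0, 0],
  jaw=1,
)

```text
time_s: 14.35
ee_pos: [0.5141, 0.1273, 0.0509]
tcp_rot: [0.0, 0.11, 0.994, 0.0]
ft_force: [0.4, 1.4, -0.7]
gripper_width: 0.054
grip_force: 20.0
```

jog_arm(
  series=[0, 0, -5, 0, 0, 0, 0, 0, -15, 0, 0, 0, 0, 0, -30, 0, 0, 0, 0, 0, -40, 0, 0, 0, 0, 0, -40, 0, 0, 0, 0, 0, -20, 0, 0, 0, 0, 0, 0, 0, 0, 0, 0, 0, 0, 0, 0, 0],
)

```text
time_s: 15.15
ee_pos: [0.5135, 0.1262, 0.2006]
tcp_rot: [-0.0, 0.11, 0.994, -0.001]
ft_force: [-0.5, -0.5, -2.6]
gripper_width: 0.0542
grip_force: 20.0
```

Run:
```python
from h import *
go(440,-150,200,167.7);go(536.5,-331.5,200,95.2)
```

```text
at [513.5 126.2 200.6] head 167.3 tilt 0.07 | turn -0.4 shift [  13.  -285.5    0.6] t 15.15 q [ 0.52  0.46 -1.09  1.86  0.46  1.1   0.6 ]
at [513.5 126.2 200.6] head 167.3 tilt 0.07 | turn 72.1 shift [-457.9  -18.6    0.6] t 15.15 q [ 0.52  0.46 -1.09  1.86  0.46  1.1   0.6 ]
```

jog_arm(
  series=[0, 0, 0, 0, 0, 4, 0, 0, 0, 0, 0, 8, 0, 0, 0, 0, 0, 8, 0, 0, 0, 0, 0, 8, 0, 0, 0, 0, 0, 8, 0, 0, 0, 0, 0, 8, 0, 0, 0, 0, 0, 8, 0, 0, 0, 0, 0, 8],
)

```text
time_s: 15.95
ee_pos: [0.5126, 0.1262, 0.1987]
tcp_rot: [-0.001, 0.594, 0.804, -0.002]
ft_force: [0.6, -0.4, -2.6]
gripper_width: 0.0538
grip_force: 20.0
```

jog_arm(
  series=[0, 0, 0, 0, 0, 8, -10, 0, 0, 0, 0, 4.1, -25, -1, 0, 0, 0, 0, -40, -2, 0, 0, 0, 0, -45, -2, 0, 0, 0, 0, -45, -2, 0, 0, 0, 0, -45, -2, 0, 0, 0, 0, -45, -2, 0, 0, 0, 0],
)

```text
time_s: 16.75
ee_pos: [0.5254, -0.1297, 0.1988]
tcp_rot: [-0.002, 0.674, 0.739, -0.001]
ft_force: [0.8, 0.4, -2.1]
gripper_width: 0.0541
grip_force: 20.0
```

jog_arm(
  series=[-45, -2, 0, 0, 0, 0, -40, -2, 0, 0, 0, 0, -30, -1, 0, 0, 0, 0, -20, -1, 0, 0, 0, 0, -10, 0, 0, 0, 0, 0, 0, 0, 0, 0, 0, 0, 0, 0, 0, 0, 0, 0, 0, 0, 0, 0, 0, 0],
)

```text
time_s: 17.55
ee_pos: [0.5348, -0.2706, 0.201]
tcp_rot: [-0.0, 0.673, 0.74, 0.0]
ft_force: [0.2, -1.1, -1.7]
gripper_width: 0.054
grip_force: 20.0
```

Run:
```python
from h import *
go(536.5,-331.5,80,95.2)
```

```text
at [ 534.8 -270.6  201. ] head 95.4 tilt 0.04 | turn 0.2 shift [-60.8  -3.8 121. ] t 17.55 q [ 0.89  0.44 -0.66  1.72  0.3   1.08  0.23]
```

jog_arm(
  series=[-15, -1, 0, 0, 0, 0.2, -20, -1, 0, 0, 0, 0, -16, -1, 0, 0, 0, 0, -10, -1, 0, 0, 0, 0, 0, 0, 30, 0, 0, 0, 0, 0, 50, 0, 0, 0, 0, 0, 30, 0, 0, 0, 0, 0, 10, 0, 0, 0],
)

```text
time_s: 18.35
ee_pos: [0.5331, -0.334, 0.0768]
tcp_rot: [-0.003, 0.676, 0.737, -0.001]
ft_force: [-0.9, -0.6, -2.2]
gripper_width: 0.054
grip_force: 20.0
```

jog_arm(
  series=[0, 0, 0, 0, 0, 0, 0, 0, 0, 0, 0, 0],
)

```text
time_s: 18.55
ee_pos: [0.5373, -0.3348, 0.0825]
tcp_rot: [0.001, 0.675, 0.738, 0.001]
ft_force: [-0.5, 0.4, -3.0]
gripper_width: 0.0536
grip_force: 20.0
```

Run:
```python
from h import *
go(536.5,-331.5,43,95.2)
c=cap('scene'); q=proj(c,[[.5365,-.3315,.05]])[0].astype(int); x0,y0=q-60
a=cv2.resize(c['image'][y0:y0+120,x0:x0+120],None,fx=4.5,fy=4.5,interpolation=cv2.INTER_CUBIC)
np.save('s5.npy',c,allow_pickle=True); print(x0,y0)
cv2.imwrite('pics/s5.png',a[:,:,::-1])
```

```text
at [ 537.3 -334.8   82.5] head 95.0 tilt 0.18 | turn -0.2 shift [ 3.3 -0.5 39.5] t 18.55 q [ 0.9   0.62 -0.58  1.74  0.41  0.9   0.23]
91 261
```

View pics/s5.png

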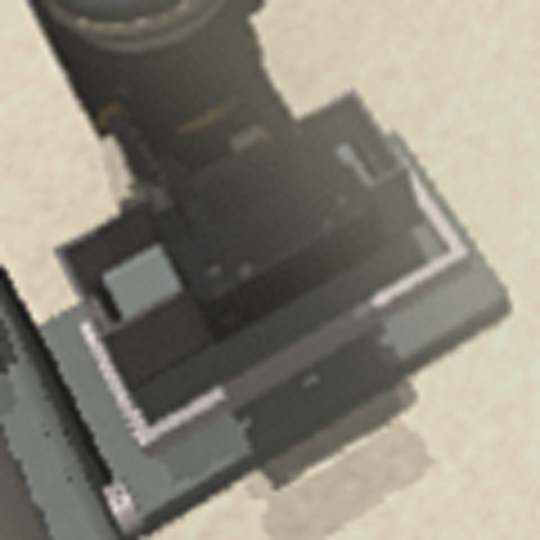

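The carrier is held over the nest, with rim corners in the crop at about (58,245), (353,93), (408,175) and (112,322). This is my last permitted picture. I'll compare centres in this same view, where the nest measured (534.7,-332).

Run:
```python
from h import *
c=np.load('s5.npy',allow_pickle=True).item()
P=ray(c,(np.array([(58,245),(353,93),(408,175),(112,322)])+.5)/4.5-.5+[91,261],.1096)*1000
print(P.round(1),P.mean(0),cv2.minAreaRect(P[:,:2].astype(np.float32)))
go(536.5,-331.5,43,95.2)
```

```text
[[ 513.8 -408.7  109.6]
 [ 504.  -268.7  109.6]
 [ 559.9 -264.1  109.6]
 [ 563.2 -399.6  109.6]] [ 535.2305989  -335.29665565  109.6       ] ((536.8429565429688, -336.417236328125), (56.06418991088867, 141.01205444335938), 3.978782892227173)
at [ 537.6 -334.8   83.1] head 95.0 tilt 0.24 | turn -0.2 shift [ 3.4 -0.8 40.1] t 18.6 q [ 0.9   0.62 -0.58  1.74  0.41  0.9   0.23]
```

jog_arm(
  series=[3.4, -0.7, 0, 0, 0, -0.2, 0, 0, 0, 0, 0, 0, 0, 0, 12, 0, 0, 0, 0, 0, 10, 0, 0, 0, 0, 0, 6, 0, 0, 0, 0, 0, 0, 0, 0, 0, 0, 0, 0, 0, 0, 0],
)

```text
time_s: 19.3
ee_pos: [0.5349, -0.3306, 0.0525]
tcp_rot: [-0.0, 0.674, 0.739, 0.0]
ft_force: [0.3, 0.4, -2.3]
gripper_width: 0.0541
grip_force: 20.0
```

jog_arm(
  series=[0, 0, 3, 0, 0, 0, 0, 0, 3, 0, 0, 0, 0, 0, 2, 0, 0, 0, 0, 0, 0, 0, 0, 0, 0, 0, 0, 0, 0, 0],
)

```text
time_s: 19.8
ee_pos: [0.5349, -0.3307, 0.0449]
tcp_rot: [0.0, 0.674, 0.739, -0.0]
ft_force: [0.0, -0.5, -1.8]
gripper_width: 0.054
grip_force: 20.0
```

Run:
```python
from h import *
go(536.5,-331.5,43,95.2)
```

```text
at [ 534.9 -330.7   44.9] head 95.3 tilt 0.01 | turn 0.1 shift [-0.9  1.5  1.9] t 19.8 q [ 0.88  0.66 -0.55  1.77  0.45  0.84  0.21]
```

Already well below the rim with no contact force. Seating now.

jog_arm(
  series=[0, 1, 1, 0, 0, 0, 0, 0, 1, 0, 0, 0, 0, 0, 0, 0, 0, 0],
)

```text
time_s: 20.1
ee_pos: [0.5361, -0.3307, 0.043]
tcp_rot: [0.0, 0.674, 0.739, 0.0]
ft_force: [-0.1, -0.5, -3.1]
gripper_width: 0.0537
grip_force: 20.0
```

jog_arm(
  series=[0, 0, 0.6, 0, 0, 0, 0, 0, 0, 0, 0, 0],
)

```text
time_s: 20.3
ee_pos: [0.5361, -0.3306, 0.043]
tcp_rot: [0.0, 0.674, 0.739, -0.0]
ft_force: [-1.8, 1.4, 3.8]
gripper_width: 0.0539
grip_force: 20.0
```

jog_arm(
  series=[0, 0, 0, 0, 0, 0, 0, 0, 0, 0, 0, 0, 0, 0, 0, 0, 0, 0, 0, 0, 0, 0, 0, 0, 0, 0, 0, 0, 0, 0],
  jaw=0,
)

```text
time_s: 20.8
ee_pos: [0.5359, -0.3307, 0.0422]
tcp_rot: [0.0, 0.674, 0.739, 0.0]
ft_force: [-0.0, 0.7, 0.6]
gripper_width: 0.0835
grip_force: 0.0
```

jog_arm(
  series=[0, 0, -10, 0, 0, 0, 0, 0, -25, 0, 0, 0, 0, 0, -40, 0, 0, 0, 0, 0, -45, 0, 0, 0, 0, 0, -30, 0, 0, 0, 0, 0, 0, 0, 0, 0, 0, 0, 0, 0, 0, 0],
)

```text
time_s: 21.5
ee_pos: [0.536, -0.3307, 0.1934]
tcp_rot: [0.001, 0.674, 0.739, -0.0]
ft_force: [-0.4, 0.8, -0.7]
gripper_width: 0.087
grip_force: 0.0
```

Run:
```python
from h import *
go(520,0,190,175.7)
# carrier rim check in top view: bright floor of carrier / edges
t=cap('top'); np.save('t6.npy',t,allow_pickle=True)
go(540,-20,190,95.2)
```

```text
at [ 536.  -330.7  193.4] head 95.3 tilt 0.11 | turn -80.4 shift [ 40.8 328.6   3.4] t 21.5 q [ 0.94  0.5  -0.64  1.65  0.32  1.1   0.3 ]
at [ 535.2 -330.6  191.9] head 95.3 tilt 0.05 | turn 0.1 shift [308.9  32.9   1.9] t 21.55 q [ 0.94  0.5  -0.63  1.66  0.32  1.1   0.3 ]
```

jog_arm(
  series=[20, 2, 0, 0, 0, 0, 40, 4, 0, 0, 0, 0, 45, 5, 0, 0, 0, 0, 48, 5, 0, 0, 0, 0, 48, 5, 0, 0, 0, 0, 45, 5, 0, 0, 0, 0, 40, 4, 0, 0, 0, 0, 20, 2, 0, 0, 0, 0],
)

```text
time_s: 22.35
ee_pos: [0.5377, -0.0167, 0.1914]
tcp_rot: [-0.002, 0.671, 0.741, 0.0]
ft_force: [-0.3, -0.2, -0.6]
gripper_width: 0.087
grip_force: 0.0
```

jog_arm(
  series=[0, 0, 0, 0, 0, -8, 0, 0, 0, 0, 0, -8, 0, 0, 0, 0, 0, -8, 0, 0, 0, 0, 0, -8, 0, 0, 0, 0, 0, -8, 0, 0, 0, 0, 0, -8, 0, 0, 0, 0, 0, -8, 0, 0, 0, 0, 0, -8],
)

```text
time_s: 23.15
ee_pos: [0.538, -0.0214, 0.191]
tcp_rot: [-0.001, 0.176, 0.984, 0.0]
ft_force: [0.4, -0.3, -1.2]
gripper_width: 0.0873
grip_force: 0.0
```

jog_arm(
  series=[0, 0, 0, 0, 0, -8, 0, 0, 0, 0, 0, -8, 0, 0, 0, 0, 0, 0, 0, 0, 0, 0, 0, 0],
)

```text
time_s: 23.55
ee_pos: [0.5387, -0.0221, 0.1914]
tcp_rot: [-0.001, 0.042, 0.999, 0.0]
ft_force: [-0.4, -1.3, -0.4]
gripper_width: 0.0871
grip_force: 0.0
```

Run:
```python
from h import *
go(460,344.5,120,175.7)
```

```text
at [538.7 -22.1 191.4] head 175.2 tilt 0.11 | turn -0.5 shift [106.  359.6  71.4] t 23.55 q [ 0.77  0.48 -1.06  1.85  0.47  1.09  1.01]
```

jog_arm(
  series=[6, 20, 0, 0, 0, -0.5, 12, 40, 0, 0, 0, 0, 14, 48, 0, 0, 0, 0, 14, 48, 0, 0, 0, 0, 14, 48, 0, 0, 0, 0, 14, 48, 0, 0, 0, 0, 14, 48, 0, 0, 0, 0, 12, 40, 0, 0, 0, 0],
)

```text
time_s: 24.35
ee_pos: [0.4625, 0.3276, 0.1926]
tcp_rot: [-0.0, 0.036, 0.999, 0.0]
ft_force: [1.1, 0.0, 0.6]
gripper_width: 0.0871
grip_force: 0.0
```

jog_arm(
  series=[6, 20, 0, 0, 0, 0, 0, 0, 0, 0, 0, 0, 0, 0, 25, 0, 0, 0, 0, 0, 30, 0, 0, 0, 0, 0, 15, 0, 0, 0, 0, 0, 0, 0, 0, 0, 0, 0, 0, 0, 0, 0],
)

```text
time_s: 25.05
ee_pos: [0.461, 0.3441, 0.1229]
tcp_rot: [0.0, 0.037, 0.999, 0.0]
ft_force: [0.7, -0.0, 0.1]
gripper_width: 0.0872
grip_force: 0.0
```

Run:
```python
from h import *
go(460,344.5,5,175.7)
```

```text
at [461.  344.1 122.9] head 175.7 tilt 0.04 | turn 0.0 shift [  1.    0.3 117.9] t 25.05 q [-0.02  0.61 -0.97  1.84  0.59  1.01  0.27]
```

jog_arm(
  series=[1, 0.3, 20, 0, 0, 0, 0, 0, 30, 0, 0, 0, 0, 0, 30, 0, 0, 0, 0, 0, 22, 0, 0, 0, 0, 0, 10, 0, 0, 0, 0, 0, 5, 0, 0, 0, 0, 0, 0, 0, 0, 0, 0, 0, 0, 0, 0, 0],
)

```text
time_s: 25.85
ee_pos: [0.4606, 0.3451, 0.0066]
tcp_rot: [0.001, 0.037, 0.999, 0.001]
ft_force: [0.3, 0.4, 0.3]
gripper_width: 0.0869
grip_force: 0.0
```

jog_arm(
  series=[0, 0, 0, 0, 0, 0, 0, 0, 0, 0, 0, 0, 0, 0, 0, 0, 0, 0, 0, 0, 0, 0, 0, 0, 0, 0, 0, 0, 0, 0, 0, 0, 0, 0, 0, 0],
  jaw=1,
  squeeze=25,
)

```text
time_s: 26.45
ee_pos: [0.4599, 0.3444, 0.0054]
tcp_rot: [0.0, 0.037, 0.999, 0.0]
ft_force: [-0.0, -0.7, 1.5]
gripper_width: 0.0603
grip_force: 25.0
```

jog_arm(
  series=[0, 0, -5, 0, 0, 0, 0, 0, -15, 0, 0, 0, 0, 0, -25, 0, 0, 0, 0, 0, -30, 0, 0, 0, 0, 0, -25, 0, 0, 0, 0, 0, -10, 0, 0, 0, 0, 0, 0, 0, 0, 0, 0, 0, 0, 0, 0, 0],
)

```text
time_s: 27.25
ee_pos: [0.4595, 0.3434, 0.1144]
tcp_rot: [-0.0, 0.037, 0.999, -0.001]
ft_force: [-0.2, -0.3, -4.4]
gripper_width: 0.0599
grip_force: 25.0
```

Run:
```python
from h import *
t=cap('top'); s=cap('scene'); np.save('t7.npy',t,allow_pickle=True); np.save('s7.npy',s,allow_pickle=True)
# bottom tray outline in scene: dark pixels vs pale table, around the pile base
q=proj(s,[[.514,.125,.02]])[0]; x0,y0=(q-[45,45]).astype(int); w=s['image'][y0:y0+90,x0:x0+90].astype(int)
print(q,x0,y0); g=w.max(2)
for r in g[::4]: print(' '.join('%3d'%v for v in r[::3]))
go(514,125,110,167.4)
```

```text
[320.23194178 239.61741925] 275 194
 88  88  89  88  74  89  89  79  75  73  84 128 133 131 133 132 130 128 130 133 133 129 134 130 127  76  58  58  58  57
 89  88  88 108  85  76  72  70  97 128 131 131 132 130 130 131 130 128 133 130 131 133 130 132 134 133 101  60  58  58
 77  89  77  77  72  85 108 131 130 131 132 131 133 131 132 134 132 128 135 132 132 135 134 132 137 133 135 103  57  61
 77  76  73 101 128 131 134 132 128 128 127 127 127 128 124 129 135 140 207 205 138 135 114 107 105 108 106 108 107  61
128 101 128 132 132 144 206 205 202 216 219 219 220 218 217 215 194 188 182 189 193 118 108 105 108 180 117 103 109 193
220 219 217 208 217 216 214 219 213 195 189 184 193 193 179 133 190 189 196 195 187 190 119 101 111 173 201 182 199 195
219 216 187 193 184 184 186 186 189 159 117  92  78  76  76  69 122 192 190 188 187 186 189 193 139 119 105 117 199 193
192 187 188 188 186 187 188 191 194  89  75  88  99  99  66  85  72 160 187 184 186 185 190 198 101  92 113  97 199 193
189 185 190 186 188 184 188 188 173  70 107  62  62 107  85  73  79  97 195 189 184 194 191 200 106 116 
[... 1133 characters left out ...]
19 219 219 218 219 226 117 102 110 147 179 218 221 216 219 219 218 218 218 219 219
220 216 219 219 216 215 212 219 219 220 220 219 219 214 217 219 222 213 219 220 212 219 220 218 219 214 216 218 218 221
219 219 219 219 219 219 219 215 219 219 220 219 219 214 220 217 212 220 219 218 219 219 219 218 218 219 219 220 219 221
219 219 214 219 218 220 220 219 218 220 217 218 218 220 219 218 219 220 216 220 219 219 218 212 220 215 219 219 219 219
215 219 219 218 220 220 219 217 219 220 220 213 216 218 219 220 220 197 215 219 219 219 220 219 219 218 218 218 219 219
at [459.2 343.3 113.8] head 175.8 tilt 0.16 | turn 8.4 shift [-101.1 -201.1    3.8] t 27.35 q [-0.03  0.62 -0.96  1.85  0.6   1.    0.26]
```

Run:
```python
from h import *
s=np.load('s7.npy',allow_pickle=True).item(); g=s['image'].max(2)
m=np.zeros_like(g); m[212:272,299:349]=(g[212:272,299:349]<150)
N,l,st,ce=cv2.connectedComponentsWithStats(m); i=1+st[1:,4].argmax(); ys,xs=np.nonzero(l==i)
h=cv2.convexHull(np.c_[xs,ys].astype(np.float32)); print(st[i])
def cen(h): M=cv2.moments(h); return np.array([M['m10'],M['m01']])/M['m00'],M['m00']
a=np.radians(167.4);u=np.array([np.cos(a),np.sin(a)]);v=np.array([-u[1],u[0]])
X=[[*(np.array([.514,.125])+i*.075*u+j*.03*v),z] for i in(-1,1) for j in(-1,1) for z in(.0,.032)]
p=cv2.convexHull(proj(s,X).astype(np.float32)); c1,A1=cen(h);c0,A0=cen(p); print(c1,A1,c0,A0,p[:,0].round(1).tolist(),h[:,0].tolist())
print((ray(s,[c1],.016)-ray(s,[c0],.016))*1000)
```

```text
[ 300  214   44   55 1403]
[321.02648369 241.2518358 ] 1384.5 [320.81369052 241.76785551] 1383.2485661448445 [[343.3999938964844, 255.1999969482422], [341.8999938964844, 263.1000061035156], [320.1000061035156, 269.20001220703125], [299.0, 227.39999389648438], [299.5, 219.3000030517578], [320.1000061035156, 214.3000030517578]] [[343.0, 258.0], [342.0, 262.0], [340.0, 263.0], [337.0, 264.0], [321.0, 268.0], [320.0, 268.0], [319.0, 267.0], [309.0, 247.0], [300.0, 228.0], [300.0, 220.0], [301.0, 219.0], [303.0, 218.0], [315.0, 215.0], [320.0, 214.0], [322.0, 216.0], [342.0, 252.0], [343.0, 254.0]]
[[-1.16379865  1.50206935  0.        ]]
```

jog_arm(
  series=[0, 0, 0, 0, 0, 4.2, 0, 0, 0, 0, 0, 4.2, -10, -20, 0, 0, 0, 0, -18, -36, 0, 0, 0, 0, -23, -46, 0, 0, 0, 0, -23, -46, 0, 0, 0, 0, -17, -33, 0, 0, 0, 0, -10, -20, 0, 0, 0, 0],
)

```text
time_s: 28.15
ee_pos: [0.5138, 0.1242, 0.1136]
tcp_rot: [-0.001, 0.112, 0.994, -0.001]
ft_force: [0.8, -0.2, -4.0]
gripper_width: 0.0596
grip_force: 25.0
```

jog_arm(
  series=[0, 0, 0, 0, 0, 0, 0, 0, 0, 0, 0, 0, 0, 0, 0, 0, 0, 0],
)

```text
time_s: 28.45
ee_pos: [0.513, 0.1302, 0.1149]
tcp_rot: [-0.0, 0.109, 0.994, 0.0]
ft_force: [-0.3, 0.4, -2.9]
gripper_width: 0.0597
grip_force: 25.0
```

Run:
```python
from h import *
go(514,125,60,167.4)
```

```text
at [513.  130.2 114.9] head 167.5 tilt 0.07 | turn 0.1 shift [-2.1 -4.9 54.9] t 28.45 q [ 0.4   0.54 -0.96  1.95  0.55  0.94  0.52]
```

jog_arm(
  series=[-1.4, -4, 0, 0, 0, 0, 0, 0, 15, 0, 0, 0, 0, 0, 25, 0, 0, 0, 0, 0, 20, 0, 0, 0, 0, 0, 5, 0, 0, 0, 0, 0, 0, 0, 0, 0, 0, 0, 0, 0, 0, 0],
)

```text
time_s: 29.15
ee_pos: [0.5146, 0.1253, 0.0507]
tcp_rot: [0.0, 0.11, 0.994, 0.0]
ft_force: [-0.3, -0.0, -3.1]
gripper_width: 0.0598
grip_force: 25.0
```

Run:
```python
from h import *
go(513.5,126,31.4,167.4)
```

```text
at [514.6 125.3  50.7] head 167.4 tilt 0.07 | turn -0.0 shift [ 1.3  0.5 19.3] t 29.15 q [ 0.34  0.62 -0.87  2.    0.65  0.83  0.44]
```

jog_arm(
  series=[1, 0.5, 5, 0, 0, 0, 0, 0, 5, 0, 0, 0, 0, 0, 3, 0, 0, 0, 0, 0, 0, 0, 0, 0],
)

```text
time_s: 29.55
ee_pos: [0.5131, 0.1251, 0.0368]
tcp_rot: [-0.0, 0.11, 0.994, -0.0]
ft_force: [-0.4, 0.2, -3.5]
gripper_width: 0.06
grip_force: 25.0
```

jog_arm(
  series=[0, 0, 2, 0, 0, 0, 0, 0, 2, 0, 0, 0, 0, 0, 1, 0, 0, 0, 0, 0, 0, 0, 0, 0],
)

```text
time_s: 29.95
ee_pos: [0.5134, 0.1253, 0.0325]
tcp_rot: [0.0, 0.11, 0.994, -0.0]
ft_force: [-1.1, -0.6, -1.5]
gripper_width: 0.0598
grip_force: 26.8
```

jog_arm(
  series=[0, 0, 1, 0, 0, 0, 0, 0, 0, 0, 0, 0, 0, 0, 0, 0, 0, 0],
)

```text
time_s: 30.25
ee_pos: [0.5135, 0.1257, 0.0323]
tcp_rot: [0.0, 0.11, 0.994, -0.0]
ft_force: [-3.5, -2.1, 7.4]
gripper_width: 0.0599
grip_force: 31.3
```

Contact is about 0.9 mm above the calculated seat, probably a fingertip touching the bottom tray's rim, with the foot already inside. I'll ease the pressure off and release.

jog_arm(
  series=[0, 0, -0.8, 0, 0, 0, 0, 0, 0, 0, 0, 0],
)

```text
time_s: 30.45
ee_pos: [0.5134, 0.1253, 0.0323]
tcp_rot: [0.0, 0.11, 0.994, -0.0]
ft_force: [-1.2, -1.2, 3.3]
gripper_width: 0.0599
grip_force: 29.1
```

jog_arm(
  series=[0, 0, 0, 0, 0, 0, 0, 0, 0, 0, 0, 0, 0, 0, 0, 0, 0, 0, 0, 0, 0, 0, 0, 0, 0, 0, 0, 0, 0, 0],
  jaw=0,
)

```text
time_s: 30.95
ee_pos: [0.5134, 0.1256, 0.032]
tcp_rot: [0.0, 0.11, 0.994, 0.0]
ft_force: [-0.8, 0.6, -0.1]
gripper_width: 0.0851
grip_force: 0.0
```

jog_arm(
  series=[0, 0, -10, 0, 0, 0, 0, 0, -25, 0, 0, 0, 0, 0, -40, 0, 0, 0, 0, 0, -45, 0, 0, 0, 0, 0, -45, 0, 0, 0, 0, 0, -20, 0, 0, 0, 0, 0, 0, 0, 0, 0],
)

```text
time_s: 31.65
ee_pos: [0.5151, 0.1267, 0.221]
tcp_rot: [0.004, 0.11, 0.994, 0.001]
ft_force: [0.2, 1.1, 0.3]
gripper_width: 0.0869
grip_force: 0.0
```

Run:
```python
from h import *
go(430,160,220,167.4)
```

```text
at [515.1 126.7 221. ] head 167.4 tilt 0.42 | turn -0.0 shift [90.3 14.   1. ] t 31.65 q [ 0.51  0.42 -1.06  1.84  0.41  1.11  0.65]
```

jog_arm(
  series=[10, 20, 0, 0, 0, 0, 20, 40, 0, 0, 0, 0, 24, 46, 0, 0, 0, 0, 22, 45, 0, 0, 0, 0, 18, 36, 0, 0, 0, 0, 8, 15, 0, 0, 0, 0, 0, 0, 0, 0, 0, 0, 0, 0, 0, 0, 0, 0],
)

```text
time_s: 32.45
ee_pos: [0.4582, 0.3421, 0.2161]
tcp_rot: [-0.0, 0.11, 0.994, -0.001]
ft_force: [-0.4, 0.2, -1.0]
gripper_width: 0.0871
grip_force: 0.0
```

Run:
```python
from h import *
def cen(h): M=cv2.moments(h); return np.array([M['m10'],M['m01']])/M['m00'],M['m00']
def chk(s,ctr,hd,L,W,z0,z1,pad,th):
    a=np.radians(hd);u=np.array([np.cos(a),np.sin(a)]);v=np.array([-u[1],u[0]])
    X=[[*(np.array(ctr)+i*L/2*u+j*W/2*v),z] for i in(-1,1) for j in(-1,1) for z in(z0,z1)]
    p=cv2.convexHull(proj(s,X).astype(np.float32)); x,y,w,h=cv2.boundingRect(p)
    g=s['image'].max(2); m=np.zeros_like(g); sl=np.s_[y-pad:y+h+pad,x-pad:x+w+pad]; m[sl]=(g[sl]<th)
    N,l,st,_=cv2.connectedComponentsWithStats(m); i=1+st[1:,4].argmax(); ys,xs=np.nonzero(l==i)
    H=cv2.convexHull(np.c_[xs,ys].astype(np.float32)); c1,A1=cen(H);c0,A0=cen(p); zm=(z0+z1)/2
    print('bbox seen',st[i].tolist(),'exp',(x,y,w,h),'area',A1,round(A0),'d mm',((ray(s,[c1],zm)-ray(s,[c0],zm))*1000).round(1))
for n in('scene','top'):
    s=cap(n); np.save(n+'9.npy',s,allow_pickle=True); print(n)
    chk(s,[.5135,.1255],167.4,.150,.060,0,.076,3,150)
    chk(s,[.536,-.3307],95.2,.144,.054,.034,.07,1,112)
```

```text
scene
bbox seen [297, 203, 48, 66, 2016] exp (299, 202, 47, 67) area 2020.5 1961 d mm [[-1.2 -2.7  0. ]]
bbox seen [112, 301, 72, 54, 1298] exp (111, 290, 79, 64) area 1934.5 2287 d mm [[  3.4 -15.2   0. ]]
top
bbox seen [227, 154, 38, 58, 1361] exp (230, 153, 32, 56) area 1694.0 1085 d mm [[-15.1  -2.3   0. ]]
bbox seen [370, 162, 53, 24, 585] exp (369, 161, 53, 25) area 979.0 954 d mm [[-1.1  1.   0. ]]
```

```bash
python3 -c "
from plant import robot
print(robot.close_job())"
```

```text
the job is handed in; nothing more can be done
None
```

I handed the job in at about 32.5 s, with the deep carrier in the nest and both trays back on the bottom tray in their original order. Contact forces and final silhouettes support this to within about 3 mm, though the scene-view carrier mask and the top-view pile mask were unusable. While regripping, the carrier slid about 3 mm in the pile, and the hand-in returned no verdict.

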